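Space the sleepers of a garden-railway track panel with a spacer block

TASK

Two sleepers on the track panel are already screwed down; set the two loose ones beyond them at the same equal spacing, using the wooden block, its 40 mm way across the gap, as the spacer. Working outwards from the last screwed-down sleeper, stand the block square on the board between the rails, slide the next sleeper back along the rails until the block is snug between the two, then step the block into the next gap and do the same with the last sleeper, without shifting the one already set. Finally lift the block out, put it in the red tray, and leave the jar, the pot and the screwdriver undisturbed.

Things in the scene. Friction and masses are not known exactly. Their poses are not given: they have to be found in the camera images.
- panel: Track panel fixed to the bench: plywood board, 200 mm along x, 9 mm thick, y from -100 to +225 mm, with two steel rails along y at x = +/-47.5 mm (85 mm clear between their feet, 72 mm between the chair lugs on the sleepers; rail tops 37 mm above the bench). Origin on the board's underside, midway between the rails, below the last screwed-down sleeper; +y leads to the loose sleepers.
- fixed_sleeper (a point): Centre of the underside of the last screwed-down sleeper, on the board's top, 9 mm above the bench; axes as the panel's. It is dark brown with brass screws, 150 x 20 x 16 mm (x, y, z). Another like it is fixed 60 mm away on the -y side: 60 mm centre to centre, a clear gap of 40 mm.
- sleeper1: First loose sleeper, next to the fixed one: dark brown, no brass screws, 150 x 20 x 16 mm (x, y, z), axes as the panel's; origin at the centre of its underside, 9 mm above the bench. Threaded on the rails, it slides only along the panel's y, stiffly (about 6 N), and stays where it is left. It starts 18 to 35 mm too far out.
- sleeper2: The last loose sleeper, beyond sleeper1 on the +y side: the same size, axes, origin and stiffness. It starts 50 to 75 mm too far out; at least 55 mm are clear between it and sleeper1.
- block: The spacer: a loose block of pale pine, 56 mm along its x, 40 mm along its y, 70 mm high (z up), about 80 g; origin at the centre of its underside. It stands on the bench at the start; its 40 mm way (y) must lie along the row.
- tray: A red plastic tray fixed to the bench, 110 mm along its x, 120 mm along its y, 24 mm high, walls and floor 4 mm thick; origin at the centre of its underside.
- jar: Bystander: a closed glass jar of ballast with a black lid, 60 mm across, 91 mm high, standing; origin at the centre of its underside.
- pot: Bystander: an empty white plastic yoghurt pot, 68 mm across the rim, 62 mm high, standing; origin at the centre of its underside.
- screwdriver: Bystander: a screwdriver with a red handle, 200 mm long, lying on the bench in front of the panel along its own x, handle to its -x.
Things that resemble listed ones, but are neither listed nor needed, are in the scene too. Of the things that look like the block, take the one that is farthest to the robot's right at the start.

How it is judged (in metres and radians):
On the way, in this order (a step that is already met when the one before it is completed fails the run):
1. the block stands square on the board between the rails in the first gap, and sleeper1 is up against it: sleeper1 57.5 to 62.5 mm (centre to centre) from the last fixed sleeper (y of sleeper1 in the frame of fixed_sleeper between 0.0575 and 0.0625 m and y of block in the frame of fixed_sleeper between 0.027 and 0.033 m and x of block in the frame of fixed_sleeper between -0.03 and 0.03 m and z of block in the frame of fixed_sleeper below 0.004 m and angle between block's own z axis and vertical below 0.1 rad and angle between the y axis of block and the y axis of fixed_sleeper, either way round below 0.1 rad), for 0.2 s.
2. the block stands in the second gap in the same way, and sleeper2 is up against it: sleeper2 57.5 to 62.5 mm from sleeper1, sleeper1 still 57.5 to 62.5 mm from the last fixed sleeper (y of sleeper1 in the frame of fixed_sleeper between 0.0575 and 0.0625 m and y of sleeper2 in the frame of sleeper1 between 0.0575 and 0.0625 m and y of block in the frame of sleeper1 between 0.027 and 0.033 m and x of block in the frame of sleeper1 between -0.03 and 0.03 m and z of block in the frame of sleeper1 below 0.004 m and angle between block's own z axis and vertical below 0.1 rad and angle between the y axis of block and the y axis of sleeper1, either way round below 0.1 rad), for 0.2 s.
At the end, for the whole second after the job is handed in: Centre to centre, sleeper1 is 57.5 to 62.5 mm from the last fixed sleeper and sleeper2 57.5 to 62.5 mm from sleeper1 (40 mm gaps, within 2.5 mm); the block rests in the red tray, released and still (y of sleeper1 in the frame of fixed_sleeper between 0.0575 and 0.0625 m and y of sleeper2 in the frame of sleeper1 between 0.0575 and 0.0625 m and x of block in the frame of tray between -0.05 and 0.05 m and y of block in the frame of tray between -0.055 and 0.055 m and height (world z) of block below 0.04 m and contact force between block and tray above 0.1 N and linear speed of block below 0.02 m/s and contact force between block and the fingers below 0.05 N); the robot touches nothing.
It fails at once if the jar, the pot or the screwdriver is shifted by more than 30 mm, or the jar or pot tipped over (distance of any of jar, pot, screwdriver from where it was at the start of the episode above 0.03 m or angle between any of jar, pot's own z axis and vertical above 0.5 rad).
It also fails if it takes over 72 s, if anything falls off the work surface, if the arm or the gripper's body presses on something with over 40 N, if the wrist force passes 120 N, or if a joint passes its speed limit or range.

ROBOT

A 6-joint arm with a two-finger parallel gripper is mounted at the origin on the work surface. World frame = base frame: x ahead of the robot, y to its left, z up, the work surface at z = 0. Lengths are in mm, angles in rad, forces in N, time in s.
With the tool pointing down it reaches from about 300 to 775 mm from the base axis. Payload 14.6 kg.
Tool frame: the origin (TCP) lies at the very end of the fingers, on their centre line; the grasp point (between the pads) lies 19 mm behind it; z points along the fingers, y is the line along which they close (so a half turn about z gives the same grasp; the last joint's range is limited). The gripper opens to 94 mm and grips with 3 to 60 N. Pads are 16 mm wide; open, the fingers measure 119 mm over their backs; the gripper's body (75 mm by 177 mm) begins 78 mm behind the grasp point.
Start: joints at [1.108, 0.3, 1.521, -0, 1.321, -0.067], TCP at [212.047, 507.469, 205.446] pointing down, gripper open.
Joint ranges: [-3.03, 3.03], [-0.79, 2.21], [0.23, 2.52], [-1.04, 4.18], [0, 3.07], [-2.55, 2.55]. Speed limits (rad/s): [2.22, 2.22, 2.57, 3.14, 3.14, 3.14].

INTERFACE

Orientations are given as [roll, pitch, yaw] about the fixed x, y, z axes, in that order (R = Rz(yaw) Ry(pitch) Rx(roll)).
In Python, from cell import manip, camera, get_calibration gives the robot as it stands.
- The arm moves only by the tool arm_command, never from a script. Its argument "targets" is a list of rows, each an object of numbers: "hand": the opening, from -1 (shut) to 1 (fully open), so that 0 is half open; "x", "y", "z": the shift along the tool's x, y, z in m; "yaw": the turn about the tool's z in rad. In form: [{"hand": .., "x": .., "y": .., "z": .., "yaw": ..}, ...]. A call has 1 to 10 rows; each row shifts and turns the commanded pose from where the row before left it, along the tool's axes as they then stand; what a row does not reach is not made up. A row lasts 1/10 s, in which the tool goes at most 50 mm and 8.59 degrees, less where a joint would pass 70% of its speed; a pose out of reach is approached as far as the arm can. A call is refused whole if a number of a shift passes 0.05 or a number of a turn 0.15, either way. A call with a gripper value outside its range is refused whole. The fingers move at their own pace and stop on an object; "newtons" is the grip in N (left out, the last holds). Time passes only in rows, so rows that do not move let the fingers close. It gives the time, the measured TCP pose, the force, the opening and the grip force at its end, in the units of the state.
- manip.read_state(): the state, without advancing time (a new reading comes with each control period).
- camera(name): name is "side" or "top" or "wrist"; returns the picture (384x512x3 uint8, red, green, blue); there is no depth.
- get_calibration(name): a dict with "K" (3x3 intrinsics, pixels), "cam_to_world" (4x4, takes a point from camera to world coordinates). Camera axes: x right, y up, looking along -z (the intrinsics and any distortion apply to the point x, -y, -z); pixel columns grow to the right and rows downward; lengths in mm; the calibration is good to about 2 mm. A picture is of the moment at which its call begins: read the wrist's pose just before it. get_calibration takes no time and is no camera call; for the wrist camera it gives the pose at the moment of the call.
- manip.sign_off(): hands the job in; it is judged then, once.
The state is a dict: "clock": time; "joints": joint angles; "qd": joint speeds; "effort": joint torques, N m; "eef_pos": TCP position; "eef_rot": TCP orientation; "wrist_force": force on the tool from outside, world axes, zero at the start; "moment": the same for the moment, N m; "finger_gap": finger opening in mm; "finger_force": force on a finger pad.
Only numpy, scipy, OpenCV 4.12 (cv2) and the standard library are available. Lean on these libraries where they do the work, as an engineer would, in place of code of your own. Each camera call takes 0.05 s, during which the arm holds its last target. There are 200 camera calls.

## Working session

There is one attempt and no reset: what is moved stays moved. The work goes in short steps, Python scripts to look and compute and a tool call to move; the robot and the scene stay as the last step left them, time stands still between calls to the robot, and variables do not carry over. Pictures are saved under pics/ and viewed, at most 10 in all, crops included, and the job is handed in when it is done.

Besides the shell and the picture viewer there is one more tool, called after "Emit:" by a JSON object that holds its "method" and its "body". arm_command: Moves the arm, as the interface text tells. Its arguments: {"type":"object","properties":{"targets":{"type":"array"},"newtons":{"type":"number"}},"required":["targets"]}

```bash
mkdir -p pics; ls
python3 - <<'E'
from cell import manip, camera, get_calibration
import cv2, numpy as np
print(manip.read_state())
for n in ("top","side"):
    c=get_calibration(n); print(n,{k:np.round(v,3).tolist() if not isinstance(v,str) else v for k,v in c.items()})
    im=camera(n); cv2.imwrite(f"pics/{n}0.png",im[:,:,::-1])
a=cv2.imread("pics/top0.png");b=cv2.imread("pics/side0.png")
for n,i in(("topA",a),("sideA",b)): cv2.imwrite(f"pics/{n}.png",cv2.resize(i,(800,600),interpolation=cv2.INTER_CUBIC))
E
```

```text
pics
{'clock': 0.0, 'joints': array([ 1.10837619e+00,  3.00461345e-01,  1.52157704e+00,  6.94224151e-06,
        1.32069688e+00, -6.65886926e-02]), 'qd': array([ 0.00122779, -0.00074103, -0.00069523,  0.0004592 ,  0.00227018,
       -0.0007339 ]), 'effort': array([-3.58776102e-03, -5.31799579e+01, -3.52743924e+01,  7.07046990e-02,
        2.43104144e-02, -7.24425627e-05]), 'eef_pos': array([211.94539334, 507.24041177, 204.89339212]), 'eef_rot': array([-3.14045303e+00, -8.27376662e-05,  2.74575944e+00]), 'wrist_force': array([ 0.07880292, -0.222731  , -0.66255507]), 'moment': array([ 0.05716104, -0.03255336,  0.01929906]), 'finger_force': 0.0, 'finger_gap': 94.28097439431434}
top {'K': [[402.824, 0.0, 249.568], [0.0, 402.824, 191.115], [0.0, 0.0, 1.0]], 'cam_to_world': [[0.029, 0.997, -0.076, 433.066], [-0.999, 0.03, 0.013, 46.898], [0.015, 0.076, 0.997, 1311.751], [0.0, 0.0, 0.0, 1.0]]}
side {'K': [[446.981, 0.0, 255.973], [0.0, 446.981, 190.363], [0.0, 0.0, 1.0]], 'cam_to_world': [[-0.999, 0.011, -0.039, 458.31], [-0.038, -0.549, 0.835, 1150.185], [-0.012, 0.836, 0.549, 790.175], [0.0, 0.0, 0.0, 1.0]]}
```

View pics/topA.png

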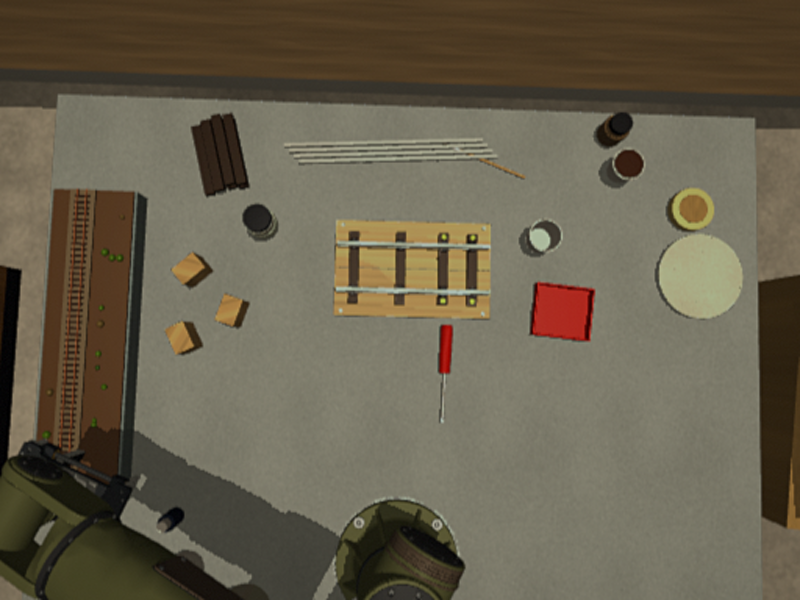

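View pics/sideA.png

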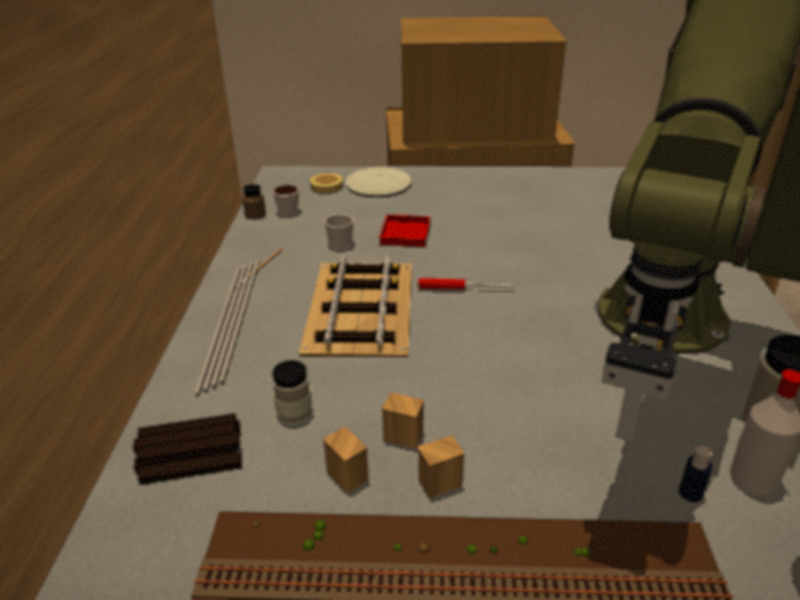

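Look-alikes for the block (800-px top view): (190,268), (232,311) and (182,338). Image right is world −y, the robot's right, so I choose (232,311). I'll check it in one close crop and pick points there.

```bash
cat > h.py <<'E'
import numpy as np, cv2
from cell import manip, camera, get_calibration
def ray(c,uv):
    K,T=np.array(c["K"]),np.array(c["cam_to_world"])
    p=np.linalg.inv(K)@[uv[0],uv[1],1]; d=T[:3,:3]@[p[0],-p[1],-p[2]]
    return T[:3,3],d/np.linalg.norm(d)
def atz(c,uv,z):
    o,d=ray(c,uv); return o+d*(z-o[2])/d[2]
def tri(obs):  # [(cal,uv),...] -> point, miss
    A=np.zeros((3,3));b=np.zeros(3);R=[ray(c,u) for c,u in obs]
    for o,d in R: M=np.eye(3)-np.outer(d,d);A+=M;b+=M@o
    p=np.linalg.solve(A,b); return p,[float(np.linalg.norm(np.cross(p-o,d))) for o,d in R]
def proj(c,P):
    K,T=np.array(c["K"]),np.array(c["cam_to_world"])
    q=T[:3,:3].T@(np.array(P)-T[:3,3]); q=K@[q[0],-q[1],-q[2]]; return q[:2]/q[2]
def crop(im,x,y,w,h,s,name):
    cv2.imwrite(name,cv2.resize(im[y:y+h,x:x+w],None,fx=s,fy=s,interpolation=cv2.INTER_CUBIC))
E
python3 - <<'E'
import cv2,numpy as np
a=cv2.imread("pics/top0.png");b=cv2.imread("pics/side0.png")
R=lambda im,x,y,w,h,s:cv2.resize(im[y:y+h,x:x+w],None,fx=s,fy=s,interpolation=cv2.INTER_CUBIC)
t=np.hstack([R(a,130,180,40,30,10),R(b,235,240,50,37,8)[:300]])
u=R(a,210,135,160,60,5)
cv2.imwrite("pics/m1.png",np.vstack([t,u]))
E
```

```text
Traceback (most recent call last):
ValueError: all the input array dimensions except for the concatenation axis must match exactly, but along dimension 0, the array at index 0 has size 300 and the array at index 1 has size 296
```

Run:
```python
import cv2,numpy as np
a=cv2.imread("pics/top0.png");b=cv2.imread("pics/side0.png")
R=lambda im,x,y,w,h,s:cv2.resize(im[y:y+h,x:x+w],None,fx=s,fy=s,interpolation=cv2.INTER_CUBIC)
t=np.hstack([R(a,130,180,40,30,10),R(b,235,245,40,30,10)])
u=R(a,210,135,160,60,5)
cv2.imwrite("pics/m1.png",np.vstack([t,u]))
```

```text
(no output)
```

View pics/m1.png

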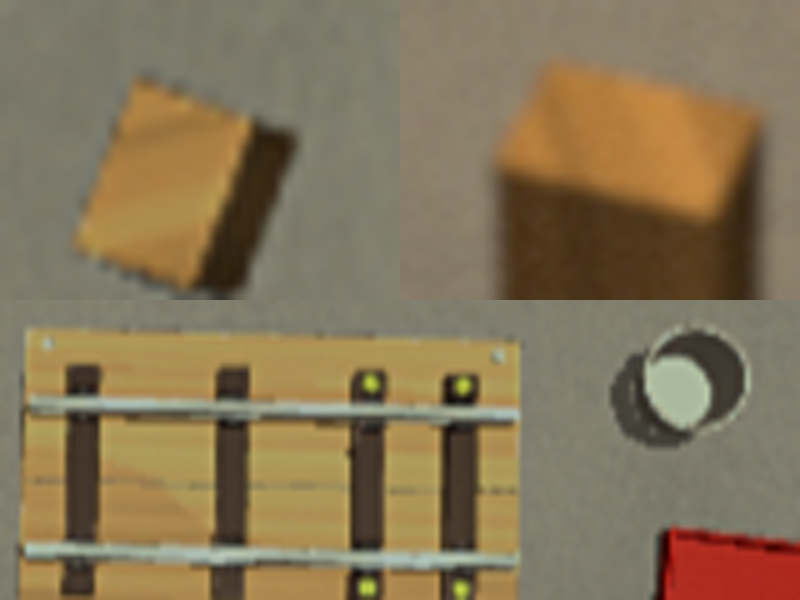

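The crop confirms one pine block; top-face corners are visible in both views. Top view shows fixed sleepers with brass screws at (368,480) and (460,480) in the crop, and loose ones at (230,480) and (82,480).

Run:
```python
from h import *
ct,cs=get_calibration("top"),get_calibration("side")
f=lambda p,x0,y0,s:((p[0]+.5)/s-.5+x0,(p[1]+.5)/s-.5+y0)
T=[(136,80),(252,120),(192,288),(76,242)];S=[(100,160),(155,60),(363,112),(315,218)]
P=[]
for t,s in zip(T,S):
    p,m=tri([(ct,f(t,130,180,10)),(cs,f(s,235,245,10))]);P.append(p);print(p.round(1),np.round(m,1))
P=np.array(P);print("c",P.mean(0).round(1))
for i in range(4): e=P[(i+1)%4]-P[i];print("edge",np.linalg.norm(e).round(1),np.degrees(np.arctan2(e[1],e[0])).round(1))
g=lambda p:((p[0]+.5)/1.5625-.5,(p[1]+.5)/1.5625-.5)
tr=np.array([atz(ct,g(p),24) for p in [(536,283),(594,289),(590,341),(531,335)]]);print("tray",tr.round(0).tolist(),tr.mean(0).round(0))
h=lambda p:f((p[0],p[1]-300),210,135,5)
for n,a,b,z in[("s2",(82,370),(77,593),25),("s1",(232,370),(228,598),25),("f0",(371,384),(367,588),25),("f-1",(463,386),(460,588),25),("railfar",(28,403),(518,415),37),("railnear",(25,549),(518,561),37)]:
    A,B=atz(ct,h(a),z),atz(ct,h(b),z);print(n,A.round(0),B.round(0),((A+B)/2).round(0),"ang",np.degrees(np.arctan2(*(A-B)[1::-1])).round(1))
print("pot",atz(ct,g((541,236)),62).round(0),"jar",atz(ct,g((259,217)),91).round(0))
```

```text
[526.5 358.5  70.7] [2.2 2.2]
[515.3 322.4  70.7] [2.2 2.2]
[463.8 338.6  69.4] [1.5 1.5]
[475.7 375.   68.7] [2.6 2.6]
c [495.3 348.6  69.9]
edge 37.8 -107.3
edge 54.0 162.5
edge 38.3 71.8
edge 53.4 -18.0
tray [[573.0, -270.0, 24.0], [564.0, -390.0, 24.0], [457.0, -382.0, 24.0], [466.0, -261.0, 24.0]] [ 515. -326.   24.]
s2 [666. 110.  25.] [522. 108.  25.] [594. 109.  25.] ang 0.7
s1 [669.  13.  25.] [522.  12.  25.] [596.  12.  25.] ang 0.6
f0 [663. -77.  25.] [531. -77.  25.] [597. -77.  25.] ang 0.2
f-1 [ 664. -136.   25.] [ 533. -137.   25.] [ 598. -137.   25.] ang 0.3
railfar [642. 143.  37.] [ 644. -170.   37.] [643. -14.  37.] ang 90.4
railnear [548. 142.  37.] [ 550. -172.   37.] [549. -15.  37.] ang 90.4
pot [ 665. -269.   62.] jar [679. 292.  91.]
```

Block top is at 69.9 mm, centre (495, 348), its long axis at −18° (sizes 54×38 against 56×40, close enough). The sleeper spacings also fit the text. Next I turn the tool and move above the block.

Emit:
{"method": "arm_command", "body": {"targets": [{"hand":1,"x":0,"y":0,"z":0,"yaw":0.149},{"hand":1,"x":0,"y":0,"z":0,"yaw":0.149},{"hand":1,"x":0,"y":0,"z":0,"yaw":0.149},{"hand":1,"x":0,"y":0,"z":0,"yaw":0.149},{"hand":1,"x":0,"y":0,"z":0,"yaw":0.149},{"hand":1,"x":0,"y":0,"z":0,"yaw":0.149},{"hand":1,"x":0,"y":0,"z":0,"yaw":0.149},{"hand":1,"x":0,"y":0,"z":0,"yaw":0.149},{"hand":1,"x":0,"y":0,"z":0,"yaw":0.149},{"hand":1,"x":0,"y":0,"z":0,"yaw":0.149}]}}

```text
clock: 1.1
eef_pos: [212.0, 507.3, 205.1]
eef_rot: [-3.141, 0.001, 1.25]
wrist_force: [0.3, 0.3, 0.1]
finger_gap: 93.6
finger_force: 0.0
```

Emit:
{"method": "arm_command", "body": {"targets": [{"hand":1,"x":-0.008,"y":0.04,"z":0,"yaw":0},{"hand":1,"x":-0.008,"y":0.04,"z":0,"yaw":0},{"hand":1,"x":-0.008,"y":0.04,"z":0,"yaw":0},{"hand":1,"x":-0.008,"y":0.04,"z":0,"yaw":0},{"hand":1,"x":-0.008,"y":0.04,"z":0,"yaw":0},{"hand":1,"x":-0.008,"y":0.04,"z":0,"yaw":0},{"hand":1,"x":-0.008,"y":0.04,"z":0,"yaw":0},{"hand":1,"x":-0.008,"y":0.04,"z":0,"yaw":0},{"hand":1,"x":0,"y":0,"z":0,"yaw":0}]}}

```text
clock: 2.0
eef_pos: [499.5, 344.7, 204.5]
eef_rot: [-3.141, 0.001, 1.252]
wrist_force: [-0.5, 0.3, 0.5]
finger_gap: 94.1
finger_force: 0.0
```

Run:
```python
from h import *
s=manip.read_state();print(s["clock"],s["eef_pos"],s["eef_rot"],s["wrist_force"])
c=get_calibration("wrist");im=camera("wrist");cv2.imwrite("pics/w1.png",im[:,:,::-1])
np.savez("w1.npz",K=c["K"],T=c["cam_to_world"])
print(np.round(c["cam_to_world"],2).tolist(),c["K"][0])
print(proj(c,[495,348,70]),proj(c,s["eef_pos"]))
```

```text
2.0 [499.49049063 344.74624683 204.5188709 ] [-3.14139358e+00  1.13022283e-03  1.25173160e+00] [-0.47519898  0.29844471  0.52743129]
[[0.95, 0.3, 0.09, 524.72], [-0.31, 0.91, 0.27, 424.02], [-0.0, -0.28, 0.96, 383.1], [0.0, 0.0, 0.0, 1.0]] [337.62952074   0.         261.81590591]
[257.20640645 184.64220786] [263.28378527 246.21827681]
```

View pics/w1.png

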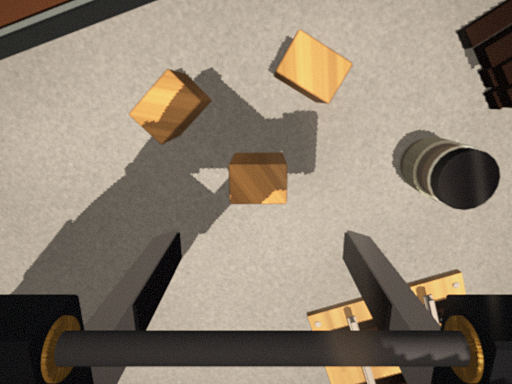

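The wrist view shows the chosen block square to the tool, with top-face corners near (229,164), (286,164), (288,204) and (230,204). The neighbours are at (170,105) and (313,67), the jar at (463,176).

Run:
```python
from h import *
d=np.load("w1.npz");c={"K":d["K"],"cam_to_world":d["T"]}
P=np.array([atz(c,p,70) for p in [(229,164),(286,164),(288,204),(229.5,204)]]);print(P.round(1),P.mean(0).round(1))
for i in range(4): e=P[(i+1)%4]-P[i];print(np.linalg.norm(e).round(1),np.degrees(np.arctan2(e[1],e[0])).round(1))
ct,cs=get_calibration("top"),get_calibration("side")
```

```text
[[476.1 375.3  70. ]
 [527.1 358.6  70. ]
 [517.3 320.2  70. ]
 [463.2 338.   70. ]] [495.9 348.   70. ]
53.6 -18.2
39.6 -104.2
57.0 161.8
39.5 70.9
```

Emit:
{"method": "arm_command", "body": {"targets": [{"hand":1,"x":0.002,"y":-0.0045,"z":0.042,"yaw":0},{"hand":1,"x":0,"y":0,"z":0.042,"yaw":0},{"hand":1,"x":0,"y":0,"z":0.042,"yaw":0},{"hand":1,"x":0,"y":0,"z":0.042,"yaw":0},{"hand":1,"x":0,"y":0,"z":0,"yaw":0},{"hand":-1,"x":0,"y":0,"z":0,"yaw":0},{"hand":-1,"x":0,"y":0,"z":0,"yaw":0},{"hand":-1,"x":0,"y":0,"z":0,"yaw":0},{"hand":-1,"x":0,"y":0,"z":0,"yaw":0},{"hand":-1,"x":0,"y":0,"z":0,"yaw":0}], "newtons": 20}}

```text
clock: 3.05
eef_pos: [493.2, 351.0, 38.4]
eef_rot: [3.141, -0.001, 1.256]
wrist_force: [0.3, -0.2, -0.1]
finger_gap: 57.4
finger_force: 0.2
```

Emit:
{"method": "arm_command", "body": {"targets": [{"hand":-1,"x":0,"y":0,"z":0,"yaw":0},{"hand":-1,"x":0,"y":0,"z":0,"yaw":0},{"hand":-1,"x":0,"y":0,"z":0,"yaw":0}]}}

```text
clock: 3.35
eef_pos: [493.2, 350.9, 38.2]
eef_rot: [3.141, -0.001, 1.256]
wrist_force: [-1.8, -1.4, 5.2]
finger_gap: 55.9
finger_force: 20.0
```

Emit:
{"method": "arm_command", "body": {"targets": [{"hand":-1,"x":0,"y":0,"z":-0.04,"yaw":0},{"hand":-1,"x":0,"y":0,"z":-0.04,"yaw":0},{"hand":-1,"x":0,"y":0,"z":-0.04,"yaw":0},{"hand":-1,"x":0,"y":0,"z":0,"yaw":0},{"hand":-1,"x":0,"y":0,"z":0,"yaw":0}]}}

```text
clock: 3.85
eef_pos: [492.8, 350.8, 157.7]
eef_rot: [3.141, -0.001, 1.256]
wrist_force: [-0.6, 0.1, -1.6]
finger_gap: 55.7
finger_force: 20.0
```

Emit:
{"method": "arm_command", "body": {"targets": [{"hand":-1,"x":0,"y":0,"z":0,"yaw":-0.107},{"hand":-1,"x":0,"y":0,"z":0,"yaw":-0.107},{"hand":-1,"x":0,"y":0,"z":0,"yaw":-0.108},{"hand":-1,"x":0,"y":0,"z":0,"yaw":0}]}}

```text
clock: 4.25
eef_pos: [492.2, 350.4, 155.5]
eef_rot: [-3.139, 0.002, 1.579]
wrist_force: [-0.2, -0.4, -0.0]
finger_gap: 55.6
finger_force: 20.0
```

Emit:
{"method": "arm_command", "body": {"targets": [{"hand":-1,"x":-0.045,"y":0.013,"z":0,"yaw":0},{"hand":-1,"x":-0.045,"y":0.013,"z":0,"yaw":0},{"hand":-1,"x":-0.045,"y":0.013,"z":0,"yaw":0},{"hand":-1,"x":-0.045,"y":0.013,"z":0,"yaw":0},{"hand":-1,"x":-0.045,"y":0.013,"z":0,"yaw":0},{"hand":-1,"x":-0.045,"y":0.013,"z":0,"yaw":0},{"hand":-1,"x":-0.045,"y":0.013,"z":0,"yaw":0},{"hand":-1,"x":-0.045,"y":0.013,"z":0,"yaw":0},{"hand":-1,"x":0,"y":0,"z":0,"yaw":0},{"hand":-1,"x":0,"y":0,"z":0,"yaw":0}]}}

```text
clock: 5.25
eef_pos: [598.9, -9.1, 156.2]
eef_rot: [-3.14, -0.0, 1.573]
wrist_force: [-1.0, 1.2, -0.4]
finger_gap: 55.5
finger_force: 20.0
```

Run:
```python
from h import *
s=manip.read_state();print(s["clock"],s["eef_pos"],s["eef_rot"],s["wrist_force"])
c=get_calibration("wrist");im=camera("wrist");cv2.imwrite("pics/w2.png",im[:,:,::-1])
crop(im[:,:,::-1],0,0,512,384,1.5625,"pics/w2b.png")
np.savez("w2.npz",K=c["K"],T=c["cam_to_world"])
```

```text
5.25 [598.9311874   -9.13816805 156.20285688] [-3.13964928e+00 -3.12277098e-04  1.57340469e+00] [-1.03497656  1.21510033 -0.39411418]
```

View pics/w2b.png

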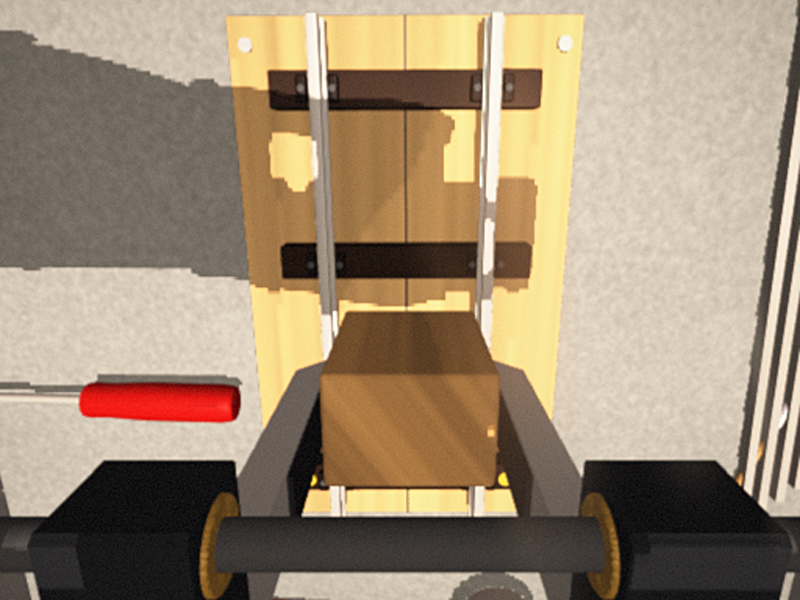

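The wrist view shows s2 at rows 70–108 and s1 at rows 243–277. The held block's top face spans (323,375)–(497,487), and the fixed sleeper's brass screws peep out at (320,479) and (503,479).

Run:
```python
from h import *
d=np.load("w2.npz");c={"K":d["K"],"cam_to_world":d["T"]}
g=lambda p:((p[0]+.5)/1.5625-.5,(p[1]+.5)/1.5625-.5)
for n,p,z in[("s1+y bot",(405,243),9),("s1-y top",(405,277),25),("s1 endL",(282,277),25),("s1 endR",(531,278),25),("s2 -y bot",(405,108),9),("s2+y top",(405,70),25),("screwL",(320,479),26),("screwR",(503,479),26),("blk tl",(323,375),188),("blk tr",(497,375),188),("blk bl",(323,487),188),("blk br",(497,487),188),("board+y L",(228,16),9),("board+y R",(583,15),9),("railL",(312,16),37),("railL2",(325,240),37),("railR",(497,16),37),("railR2",(486,240),37)]:
    print(n,atz(c,g(p),z).round(1))
# brass in wrist + top picture
im=cv2.imread("pics/w2.png");hsv=cv2.cvtColor(im,cv2.COLOR_BGR2HSV)
for name,cal,z in(("w2",c,26),("top0",get_calibration("top"),26)):
    hsv=cv2.cvtColor(cv2.imread(f"pics/{name}.png"),cv2.COLOR_BGR2HSV)
    m=cv2.inRange(hsv,(24,150,120),(36,255,255));n,l,st,ce=cv2.connectedComponentsWithStats(m)
    for i in range(1,n):
        if st[i,4]>6: print(name,st[i,4],ce[i].round(1),atz(cal,ce[i],z).round(1))
```

```text
s1+y bot [595.1  19.1   9. ]
s1-y top [595.3   1.2  25. ]
s1 endL [521.1   0.9  25. ]
s1 endR [671.2   0.9  25. ]
s2 -y bot [595.   97.9   9. ]
s2+y top [595.1 116.1  25. ]
screwL [ 538.  -138.8   26. ]
screwR [ 661.6 -138.2   26. ]
blk tl [572.1   9.1 188. ]
blk tr [624.7   9.3 188. ]
blk bl [570.5 -30.1 188. ]
blk br [626.6 -29.8 188. ]
board+y L [496.8 145.5   9. ]
board+y R [693.4 146.6   9. ]
railL [548.1 139.5  37. ]
railL2 [549.9  25.4  37. ]
railR [641.8 139.8  37. ]
railR2 [641.3  25.8  37. ]
w2 27 [321.3 306.6] [ 661.2 -138.4   26. ]
w2 8 [200.2 307.5] [ 533.4 -140.2   26. ]
top0 8 [283.9 151.1] [663.9 -77.   26. ]
top0 7 [302.  151.7] [ 663.8 -135.6   26. ]
top0 8 [283.1 192.1] [531.1 -77.6  26. ]
top0 9 [301.9 192.3] [ 532.2 -137.8   26. ]
```

Two views agree: fixed sleeper near y=−78, s1 ≈ 10.5, s2 ≈ 107, rail centre line x ≈ 595.5. The held block is centred at about TCP y −1.4.

Emit:
{"method": "arm_command", "body": {"targets": [{"hand":-1,"x":-0.0175,"y":-0.0015,"z":0,"yaw":0},{"hand":-1,"x":-0.0175,"y":-0.0015,"z":0,"yaw":0},{"hand":-1,"x":0,"y":0,"z":0.03,"yaw":0},{"hand":-1,"x":0,"y":0,"z":0.03,"yaw":0},{"hand":-1,"x":0,"y":0,"z":0.02,"yaw":0},{"hand":-1,"x":0,"y":0,"z":0.015,"yaw":0},{"hand":-1,"x":0,"y":0,"z":0.006,"yaw":0},{"hand":-1,"x":0,"y":0,"z":0,"yaw":0},{"hand":-1,"x":0,"y":0,"z":0,"yaw":0}]}}

```text
clock: 6.2
eef_pos: [597.1, -43.6, 57.5]
eef_rot: [3.14, 0.0, 1.578]
wrist_force: [0.4, 0.2, -0.8]
finger_gap: 55.8
finger_force: 20.0
```

Emit:
{"method": "arm_command", "body": {"targets": [{"hand":-1,"x":0,"y":-0.001,"z":0.004,"yaw":0},{"hand":-1,"x":0,"y":0,"z":0.004,"yaw":0},{"hand":-1,"x":0,"y":0,"z":0.001,"yaw":0},{"hand":-1,"x":0,"y":0,"z":0,"yaw":0},{"hand":-1,"x":0,"y":0,"z":0,"yaw":0}]}}

```text
clock: 6.7
eef_pos: [595.6, -43.5, 47.5]
eef_rot: [3.141, -0.0, 1.578]
wrist_force: [-0.9, 0.3, -0.3]
finger_gap: 56.0
finger_force: 20.0
```

Emit:
{"method": "arm_command", "body": {"targets": [{"hand":-1,"x":0,"y":0,"z":0.001,"yaw":0},{"hand":-1,"x":0,"y":0,"z":0,"yaw":0},{"hand":-1,"x":0,"y":0,"z":0,"yaw":0}]}}

```text
clock: 7.0
eef_pos: [595.8, -43.5, 47.2]
eef_rot: [3.141, 0.0, 1.578]
wrist_force: [-3.9, -0.9, 8.1]
finger_gap: 55.8
finger_force: 20.0
```

Emit:
{"method": "arm_command", "body": {"targets": [{"hand":1,"x":0,"y":0,"z":0,"yaw":0},{"hand":1,"x":0,"y":0,"z":0,"yaw":0},{"hand":1,"x":0,"y":0,"z":0,"yaw":0},{"hand":1,"x":0,"y":0,"z":0,"yaw":0},{"hand":1,"x":0,"y":0,"z":-0.01,"yaw":0},{"hand":1,"x":0,"y":0,"z":-0.03,"yaw":0},{"hand":1,"x":0,"y":0,"z":-0.03,"yaw":0},{"hand":1,"x":0,"y":0,"z":0,"yaw":0}]}}

```text
clock: 7.8
eef_pos: [597.5, -43.7, 121.4]
eef_rot: [3.135, 0.001, 1.578]
wrist_force: [-0.3, -0.7, -0.2]
finger_gap: 94.0
finger_force: 0.0
```

Emit:
{"method": "arm_command", "body": {"targets": [{"hand":-1,"x":0.042,"y":0,"z":0,"yaw":0},{"hand":-1,"x":0.042,"y":0,"z":0,"yaw":0},{"hand":-1,"x":0,"y":0,"z":0,"yaw":0},{"hand":-1,"x":0,"y":0,"z":0,"yaw":0},{"hand":-1,"x":0,"y":0,"z":0,"yaw":0},{"hand":-1,"x":0,"y":0,"z":0,"yaw":0},{"hand":-1,"x":0,"y":0,"z":0,"yaw":0},{"hand":-1,"x":0,"y":0,"z":0,"yaw":0},{"hand":-1,"x":0,"y":0,"z":0,"yaw":0}]}}

```text
clock: 8.7
eef_pos: [595.0, 40.2, 116.5]
eef_rot: [3.142, 0.0, 1.577]
wrist_force: [-0.3, 0.5, -0.5]
finger_gap: 25.5
finger_force: 0.0
```

Emit:
{"method": "arm_command", "body": {"targets": [{"hand":-1,"x":0,"y":0,"z":0.03,"yaw":0},{"hand":-1,"x":0,"y":0,"z":0.03,"yaw":0},{"hand":-1,"x":0,"y":0,"z":0.02,"yaw":0},{"hand":-1,"x":0,"y":0,"z":0.01,"yaw":0},{"hand":-1,"x":0,"y":0,"z":0.008,"yaw":0},{"hand":-1,"x":0,"y":0,"z":0,"yaw":0},{"hand":-1,"x":0,"y":0,"z":0,"yaw":0}]}}

```text
clock: 9.4
eef_pos: [595.5, 40.5, 19.3]
eef_rot: [3.14, 0.0, 1.578]
wrist_force: [0.7, 0.3, 0.5]
finger_gap: 0.4
finger_force: 0.0
```

Run:
```python
from h import *
s=manip.read_state();print(s["clock"],s["eef_pos"],s["eef_rot"],s["wrist_force"],s["finger_gap"])
c=get_calibration("wrist");im=camera("wrist")[:,:,::-1]
b=camera("side")[:,:,::-1]
np.savez("w3.npz",K=c["K"],T=c["cam_to_world"])
cv2.imwrite("pics/m3.png",np.hstack([cv2.resize(im,(448,336)),cv2.resize(b[150:250,180:285],(352,336),interpolation=cv2.INTER_CUBIC)]))
```

```text
9.4 [595.47319424  40.46891966  19.31605429] [3.14040163e+00 1.22652280e-05 1.57777929e+00] [0.72213756 0.28940056 0.53581698] 0.4197216763256477
```

View pics/m3.png

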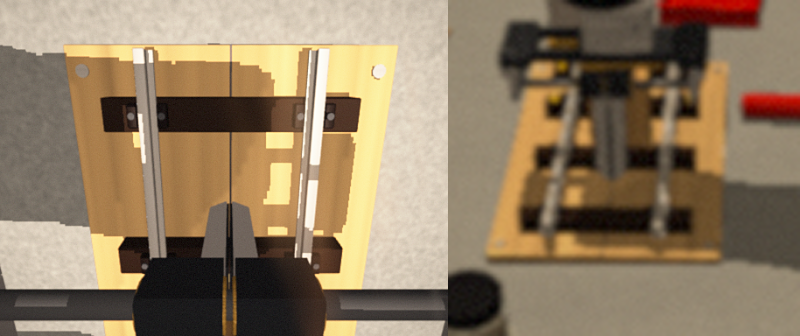

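Emit:
{"method": "arm_command", "body": {"targets": [{"hand":-1,"x":0,"y":0,"z":0.005,"yaw":0},{"hand":-1,"x":-0.006,"y":0,"z":0,"yaw":0},{"hand":-1,"x":-0.004,"y":0,"z":0,"yaw":0},{"hand":-1,"x":-0.004,"y":0,"z":0,"yaw":0},{"hand":-1,"x":-0.004,"y":0,"z":0,"yaw":0},{"hand":-1,"x":-0.004,"y":0,"z":0,"yaw":0},{"hand":-1,"x":-0.004,"y":0,"z":0,"yaw":0},{"hand":-1,"x":-0.004,"y":0,"z":0,"yaw":0},{"hand":-1,"x":0,"y":0,"z":0,"yaw":0}]}}

```text
clock: 10.4
eef_pos: [595.2, 10.4, 13.5]
eef_rot: [-3.142, -0.001, 1.577]
wrist_force: [-0.2, 2.3, -1.2]
finger_gap: 0.6
finger_force: 1.4
```

Emit:
{"method": "arm_command", "body": {"targets": [{"hand":-1,"x":-0.003,"y":0,"z":0,"yaw":0},{"hand":-1,"x":-0.002,"y":0,"z":0,"yaw":0},{"hand":-1,"x":-0.001,"y":0,"z":0,"yaw":0}]}}

```text
clock: 10.7
eef_pos: [595.2, 4.8, 13.5]
eef_rot: [-3.141, -0.001, 1.578]
wrist_force: [0.3, 6.3, -0.5]
finger_gap: 0.3
finger_force: 3.1
```

Emit:
{"method": "arm_command", "body": {"targets": [{"hand":-1,"x":-0.001,"y":0,"z":0,"yaw":0},{"hand":-1,"x":-0.001,"y":0,"z":0,"yaw":0}]}}

```text
clock: 10.9
eef_pos: [595.2, 2.9, 13.5]
eef_rot: [-3.142, -0.001, 1.578]
wrist_force: [-0.4, 6.4, 0.8]
finger_gap: 0.8
finger_force: 3.3
```

Sliding friction reads 6.4 N. I'll creep on until the force rises.

Emit:
{"method": "arm_command", "body": {"targets": [{"hand":-1,"x":-0.001,"y":0,"z":0,"yaw":0}]}}

```text
clock: 11.0
eef_pos: [595.2, 2.0, 13.5]
eef_rot: [-3.142, -0.001, 1.578]
wrist_force: [-1.0, 6.0, -0.2]
finger_gap: 0.3
finger_force: 3.3
```

Emit:
{"method": "arm_command", "body": {"targets": [{"hand":-1,"x":-0.001,"y":0,"z":0,"yaw":0}]}}

```text
clock: 11.1
eef_pos: [595.2, 1.0, 13.5]
eef_rot: [-3.141, -0.001, 1.578]
wrist_force: [-0.9, 6.3, -0.5]
finger_gap: 0.6
finger_force: 3.3
```

Emit:
{"method": "arm_command", "body": {"targets": [{"hand":-1,"x":-0.001,"y":0,"z":0,"yaw":0}]}}

```text
clock: 11.2
eef_pos: [595.2, 0.4, 13.5]
eef_rot: [-3.142, -0.002, 1.578]
wrist_force: [-0.0, 14.4, 0.8]
finger_gap: 0.5
finger_force: 7.4
```

Force jumped to 14.4 N at TCP y 0.4, the predicted snug position. I'll hold, back off, then lift clear.

Emit:
{"method": "arm_command", "body": {"targets": [{"hand":-1,"x":0,"y":0,"z":0,"yaw":0},{"hand":-1,"x":0,"y":0,"z":0,"yaw":0},{"hand":-1,"x":0.01,"y":0,"z":0,"yaw":0},{"hand":-1,"x":0.01,"y":0,"z":0,"yaw":0},{"hand":-1,"x":0,"y":0,"z":-0.05,"yaw":0},{"hand":-1,"x":0,"y":0,"z":-0.05,"yaw":0},{"hand":-1,"x":0.02,"y":0,"z":-0.01,"yaw":0},{"hand":-1,"x":0,"y":0,"z":0,"yaw":0}]}}

```text
clock: 12.0
eef_pos: [595.9, 41.3, 125.9]
eef_rot: [3.137, 0.0, 1.579]
wrist_force: [-0.5, -0.1, -0.7]
finger_gap: 0.5
finger_force: 0.0
```

Run:
```python
from h import *
s=manip.read_state();print(s["clock"],s["eef_pos"],s["eef_rot"],s["wrist_force"],s["finger_gap"])
c=get_calibration("wrist");im=camera("wrist")[:,:,::-1]
np.savez("w4.npz",K=c["K"],T=c["cam_to_world"])
t=camera("top")[:,:,::-1]
cv2.imwrite("pics/t4.png",t)
cv2.imwrite("pics/m4.png",np.vstack([cv2.resize(im,(440,330)),np.full((10,440,3),255,np.uint8),cv2.resize(t[135:210,210:320],(440,260),interpolation=cv2.INTER_CUBIC)[:260]]))
```

```text
12.0 [595.86972488  41.25635649 125.90190846] [3.13737011e+00 4.66922765e-05 1.57938657e+00] [-0.53694904 -0.12493691 -0.70833868] 0.47977288958506514
```

View pics/m4.png

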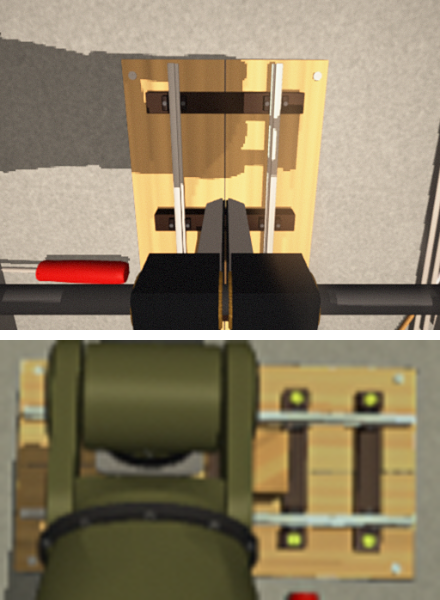

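The top view shows the block standing against the fixed sleeper at (270,460); the wrist view shows s1 and s2 straight. Now I regrip the block (centre y ≈ −47.6).

Emit:
{"method": "arm_command", "body": {"targets": [{"hand":1,"x":-0.03,"y":0,"z":0,"yaw":0},{"hand":1,"x":-0.03,"y":0,"z":0,"yaw":0},{"hand":1,"x":-0.029,"y":0,"z":0,"yaw":0},{"hand":1,"x":0,"y":0,"z":0,"yaw":0},{"hand":1,"x":0,"y":0,"z":0,"yaw":0},{"hand":1,"x":0,"y":0,"z":0,"yaw":0},{"hand":1,"x":0,"y":0,"z":0,"yaw":0},{"hand":1,"x":0,"y":0,"z":0,"yaw":0},{"hand":1,"x":0,"y":0,"z":0,"yaw":0}]}}

```text
clock: 13.0
eef_pos: [595.6, -49.1, 123.4]
eef_rot: [-3.142, -0.0, 1.578]
wrist_force: [0.1, 1.0, -0.2]
finger_gap: 69.2
finger_force: 0.0
```

Emit:
{"method": "arm_command", "body": {"targets": [{"hand":1,"x":0,"y":0,"z":0.025,"yaw":0},{"hand":1,"x":0,"y":0,"z":0.025,"yaw":0},{"hand":1,"x":0,"y":0,"z":0.022,"yaw":0},{"hand":1,"x":0,"y":0,"z":0,"yaw":0},{"hand":1,"x":0,"y":0,"z":0,"yaw":0}]}}

```text
clock: 13.5
eef_pos: [595.8, -49.4, 52.0]
eef_rot: [3.141, 0.0, 1.578]
wrist_force: [-0.5, -0.5, 0.3]
finger_gap: 93.9
finger_force: 0.0
```

Emit:
{"method": "arm_command", "body": {"targets": [{"hand":1,"x":0.0018,"y":0,"z":0.004,"yaw":0},{"hand":1,"x":0,"y":0,"z":0,"yaw":0},{"hand":-1,"x":0,"y":0,"z":0,"yaw":0},{"hand":-1,"x":0,"y":0,"z":0,"yaw":0},{"hand":-1,"x":0,"y":0,"z":0,"yaw":0},{"hand":-1,"x":0,"y":0,"z":0,"yaw":0},{"hand":-1,"x":0,"y":0,"z":0,"yaw":0},{"hand":-1,"x":0,"y":0,"z":0,"yaw":0},{"hand":-1,"x":0,"y":0,"z":0,"yaw":0},{"hand":-1,"x":0,"y":0,"z":0,"yaw":0}]}}

```text
clock: 14.5
eef_pos: [595.7, -47.7, 47.5]
eef_rot: [3.141, 0.0, 1.578]
wrist_force: [0.6, 0.7, -0.5]
finger_gap: 55.8
finger_force: 20.0
```

Emit:
{"method": "arm_command", "body": {"targets": [{"hand":-1,"x":0,"y":0,"z":-0.005,"yaw":0},{"hand":-1,"x":0,"y":0,"z":-0.01,"yaw":0},{"hand":-1,"x":0,"y":0,"z":-0.02,"yaw":0},{"hand":-1,"x":0,"y":0,"z":-0.02,"yaw":0},{"hand":-1,"x":0,"y":0,"z":0,"yaw":0},{"hand":-1,"x":0.02,"y":0,"z":0,"yaw":0},{"hand":-1,"x":0.02,"y":0,"z":0,"yaw":0},{"hand":-1,"x":0.022,"y":0,"z":0,"yaw":0},{"hand":-1,"x":0,"y":0,"z":0,"yaw":0},{"hand":-1,"x":0,"y":0,"z":0,"yaw":0}]}}

```text
clock: 15.5
eef_pos: [595.0, 14.2, 102.1]
eef_rot: [-3.141, 0.0, 1.579]
wrist_force: [-0.5, -0.1, -1.1]
finger_gap: 56.0
finger_force: 20.0
```

Y is on target (14.2). Now lowering to z ≈ 47.5.

Emit:
{"method": "arm_command", "body": {"targets": [{"hand":-1,"x":0,"y":0,"z":0.02,"yaw":0},{"hand":-1,"x":0,"y":0,"z":0.02,"yaw":0},{"hand":-1,"x":0,"y":0,"z":0.008,"yaw":0},{"hand":-1,"x":0,"y":0,"z":0.003,"yaw":0},{"hand":-1,"x":0,"y":0,"z":0,"yaw":0},{"hand":-1,"x":0,"y":0,"z":0,"yaw":0}]}}

```text
clock: 16.1
eef_pos: [595.6, 14.1, 52.3]
eef_rot: [3.14, 0.0, 1.578]
wrist_force: [-0.2, -0.4, -0.3]
finger_gap: 55.8
finger_force: 20.0
```

Emit:
{"method": "arm_command", "body": {"targets": [{"hand":-1,"x":0,"y":0,"z":0.003,"yaw":0},{"hand":-1,"x":0,"y":0,"z":0.001,"yaw":0},{"hand":-1,"x":0,"y":0,"z":0.001,"yaw":0},{"hand":-1,"x":0,"y":0,"z":0,"yaw":0},{"hand":-1,"x":0,"y":0,"z":0,"yaw":0}]}}

```text
clock: 16.6
eef_pos: [595.3, 14.3, 47.5]
eef_rot: [3.141, 0.0, 1.578]
wrist_force: [-4.4, 0.1, 10.0]
finger_gap: 55.7
finger_force: 20.0
```

Emit:
{"method": "arm_command", "body": {"targets": [{"hand":1,"x":0,"y":0,"z":0,"yaw":0},{"hand":1,"x":0,"y":0,"z":0,"yaw":0},{"hand":1,"x":0,"y":0,"z":0,"yaw":0},{"hand":1,"x":0,"y":0,"z":0,"yaw":0},{"hand":1,"x":0,"y":0,"z":-0.01,"yaw":0},{"hand":1,"x":0,"y":0,"z":-0.03,"yaw":0},{"hand":1,"x":0,"y":0,"z":-0.03,"yaw":0},{"hand":-1,"x":0,"y":0,"z":0,"yaw":0}]}}

```text
clock: 17.4
eef_pos: [597.1, 14.2, 121.3]
eef_rot: [3.135, 0.0, 1.578]
wrist_force: [0.5, -0.6, 0.6]
finger_gap: 89.0
finger_force: 0.0
```

Emit:
{"method": "arm_command", "body": {"targets": [{"hand":-1,"x":0.042,"y":0,"z":0,"yaw":0},{"hand":-1,"x":0.042,"y":0,"z":0,"yaw":0},{"hand":-1,"x":0.041,"y":0,"z":0,"yaw":0},{"hand":-1,"x":0,"y":0,"z":0,"yaw":0},{"hand":-1,"x":0,"y":0,"z":0,"yaw":0},{"hand":-1,"x":0,"y":0,"z":0,"yaw":0},{"hand":-1,"x":0,"y":0,"z":0,"yaw":0},{"hand":-1,"x":0,"y":0,"z":0,"yaw":0},{"hand":-1,"x":0,"y":0,"z":0,"yaw":0},{"hand":-1,"x":0,"y":0,"z":0,"yaw":0}]}}

```text
clock: 18.4
eef_pos: [594.3, 138.9, 116.5]
eef_rot: [-3.142, 0.0, 1.577]
wrist_force: [0.3, -0.0, -0.2]
finger_gap: 9.4
finger_force: 0.0
```

Emit:
{"method": "arm_command", "body": {"targets": [{"hand":-1,"x":0,"y":0,"z":0.03,"yaw":0},{"hand":-1,"x":0,"y":0,"z":0.03,"yaw":0},{"hand":-1,"x":0,"y":0,"z":0.02,"yaw":0},{"hand":-1,"x":0,"y":0,"z":0.01,"yaw":0},{"hand":-1,"x":0,"y":0,"z":0,"yaw":0},{"hand":-1,"x":0,"y":0,"z":0,"yaw":0}]}}

```text
clock: 19.0
eef_pos: [594.8, 139.4, 27.5]
eef_rot: [3.14, -0.0, 1.578]
wrist_force: [0.9, 0.7, 0.0]
finger_gap: 0.2
finger_force: 0.0
```

Emit:
{"method": "arm_command", "body": {"targets": [{"hand":-1,"x":0,"y":0,"z":0.009,"yaw":0},{"hand":-1,"x":0,"y":0,"z":0.004,"yaw":0},{"hand":-1,"x":0,"y":0,"z":0,"yaw":0},{"hand":-1,"x":-0.005,"y":0,"z":0,"yaw":0},{"hand":-1,"x":-0.005,"y":0,"z":0,"yaw":0},{"hand":-1,"x":-0.005,"y":0,"z":0,"yaw":0},{"hand":-1,"x":-0.005,"y":0,"z":0,"yaw":0},{"hand":-1,"x":-0.005,"y":0,"z":0,"yaw":0},{"hand":-1,"x":-0.005,"y":0,"z":0,"yaw":0},{"hand":-1,"x":-0.005,"y":0,"z":0,"yaw":0}]}}

```text
clock: 20.0
eef_pos: [594.7, 104.7, 13.7]
eef_rot: [3.141, -0.001, 1.578]
wrist_force: [0.1, 8.1, -0.4]
finger_gap: 0.5
finger_force: 3.7
```

Emit:
{"method": "arm_command", "body": {"targets": [{"hand":-1,"x":-0.005,"y":0,"z":0,"yaw":0},{"hand":-1,"x":-0.005,"y":0,"z":0,"yaw":0},{"hand":-1,"x":-0.005,"y":0,"z":0,"yaw":0},{"hand":-1,"x":-0.005,"y":0,"z":0,"yaw":0},{"hand":-1,"x":-0.005,"y":0,"z":0,"yaw":0},{"hand":-1,"x":-0.005,"y":0,"z":0,"yaw":0},{"hand":-1,"x":-0.003,"y":0,"z":0,"yaw":0},{"hand":-1,"x":0,"y":0,"z":0,"yaw":0}]}}

```text
clock: 20.8
eef_pos: [594.8, 71.2, 13.7]
eef_rot: [3.141, -0.001, 1.577]
wrist_force: [-1.0, 2.7, 0.1]
finger_gap: 0.3
finger_force: 1.5
```

Emit:
{"method": "arm_command", "body": {"targets": [{"hand":-1,"x":-0.003,"y":0,"z":0,"yaw":0},{"hand":-1,"x":-0.003,"y":0,"z":0,"yaw":0},{"hand":-1,"x":-0.002,"y":0,"z":0,"yaw":0}]}}

```text
clock: 21.1
eef_pos: [594.9, 63.6, 13.7]
eef_rot: [3.141, -0.001, 1.578]
wrist_force: [-0.6, 6.8, 0.7]
finger_gap: 0.2
finger_force: 3.3
```

Emit:
{"method": "arm_command", "body": {"targets": [{"hand":-1,"x":-0.001,"y":0,"z":0,"yaw":0}]}}

```text
clock: 21.2
eef_pos: [594.9, 62.5, 13.7]
eef_rot: [3.141, -0.001, 1.578]
wrist_force: [-0.0, 6.0, 1.5]
finger_gap: 0.1
finger_force: 3.1
```

Emit:
{"method": "arm_command", "body": {"targets": [{"hand":-1,"x":-0.0005,"y":0,"z":0,"yaw":0}]}}

```text
clock: 21.3
eef_pos: [594.9, 62.1, 13.7]
eef_rot: [3.141, -0.001, 1.578]
wrist_force: [-1.0, 7.0, 0.6]
finger_gap: 0.4
finger_force: 3.2
```

Emit:
{"method": "arm_command", "body": {"targets": [{"hand":-1,"x":-0.0005,"y":0,"z":0,"yaw":0}]}}

```text
clock: 21.4
eef_pos: [594.9, 61.7, 13.7]
eef_rot: [3.141, -0.001, 1.578]
wrist_force: [-1.5, 6.0, 0.2]
finger_gap: 0.7
finger_force: 3.2
```

Emit:
{"method": "arm_command", "body": {"targets": [{"hand":-1,"x":-0.0005,"y":0,"z":0,"yaw":0}]}}

```text
clock: 21.5
eef_pos: [594.9, 61.2, 13.7]
eef_rot: [3.141, -0.001, 1.578]
wrist_force: [-0.9, 6.2, 1.2]
finger_gap: 0.4
finger_force: 3.3
```

Emit:
{"method": "arm_command", "body": {"targets": [{"hand":-1,"x":-0.0004,"y":0,"z":0,"yaw":0}]}}

```text
clock: 21.6
eef_pos: [594.9, 60.8, 13.7]
eef_rot: [3.141, -0.001, 1.578]
wrist_force: [-0.7, 6.8, 1.3]
finger_gap: 0.5
finger_force: 3.2
```

Emit:
{"method": "arm_command", "body": {"targets": [{"hand":-1,"x":-0.0004,"y":0,"z":0,"yaw":0}]}}

```text
clock: 21.7
eef_pos: [594.9, 60.4, 13.7]
eef_rot: [3.141, -0.001, 1.578]
wrist_force: [-0.7, 9.7, 0.7]
finger_gap: 0.4
finger_force: 4.6
```

Emit:
{"method": "arm_command", "body": {"targets": [{"hand":-1,"x":-0.0003,"y":0,"z":0,"yaw":0},{"hand":-1,"x":0,"y":0,"z":0,"yaw":0}]}}

```text
clock: 21.9
eef_pos: [594.9, 60.5, 13.7]
eef_rot: [3.141, -0.001, 1.578]
wrist_force: [0.1, 8.7, 1.2]
finger_gap: 0.5
finger_force: 4.4
```

Snug again at 60.4 (60.0 mm from the first), force below what moves s1. I back off, check quickly, and regrip.

Emit:
{"method": "arm_command", "body": {"targets": [{"hand":-1,"x":0,"y":0,"z":0,"yaw":0},{"hand":-1,"x":0.01,"y":0,"z":0,"yaw":0},{"hand":-1,"x":0.01,"y":0,"z":0,"yaw":0},{"hand":-1,"x":0,"y":0,"z":-0.05,"yaw":0},{"hand":-1,"x":0,"y":0,"z":-0.05,"yaw":0},{"hand":-1,"x":0.02,"y":0,"z":-0.01,"yaw":0},{"hand":-1,"x":0,"y":0,"z":0,"yaw":0}]}}

```text
clock: 22.6
eef_pos: [595.4, 101.6, 125.9]
eef_rot: [3.137, -0.0, 1.579]
wrist_force: [-0.6, -0.1, -1.1]
finger_gap: 0.2
finger_force: 0.0
```

Run:
```python
from h import *
s=manip.read_state();print(s["clock"],s["eef_pos"])
c=get_calibration("wrist");im=camera("wrist")[:,:,::-1];np.savez("w5.npz",K=c["K"],T=c["cam_to_world"])
t=camera("top")[:,:,::-1];b=camera("side")[:,:,::-1]
R=lambda i,w,h:cv2.resize(i,(w,h),interpolation=cv2.INTER_CUBIC)
cv2.imwrite("pics/m5.png",np.vstack([np.hstack([R(im,400,300),R(b[150:240,180:300],400,300)]),R(t[135:210,210:385],700,300)[:, :].copy() if 0 else R(t[135:210,210:385],800,300)]))
```

```text
22.6 [595.39750727 101.5710218  125.88951407]
```

View pics/m5.png

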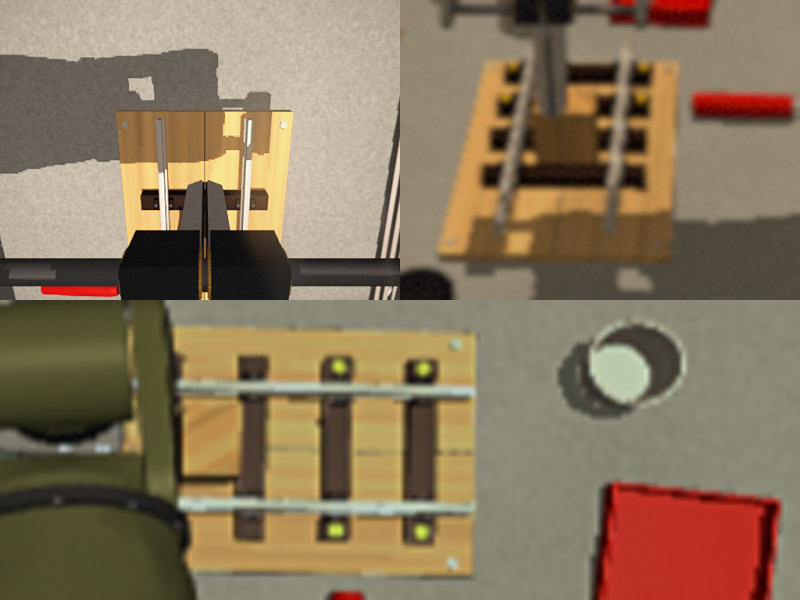

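All four sleepers look evenly spaced in the top view (columns 253, 338, 421), with the block standing snug in the second gap. Now the regrip.

Emit:
{"method": "arm_command", "body": {"targets": [{"hand":1,"x":-0.03,"y":0,"z":0,"yaw":0},{"hand":1,"x":-0.03,"y":0,"z":0,"yaw":0},{"hand":1,"x":-0.0275,"y":0,"z":0,"yaw":0},{"hand":1,"x":0,"y":0,"z":0,"yaw":0},{"hand":1,"x":0,"y":0,"z":0,"yaw":0},{"hand":1,"x":0,"y":0,"z":0,"yaw":0},{"hand":1,"x":0,"y":0,"z":0,"yaw":0},{"hand":1,"x":0,"y":0,"z":0,"yaw":0},{"hand":1,"x":0,"y":0,"z":0,"yaw":0},{"hand":1,"x":0,"y":0,"z":0,"yaw":0}]}}

```text
clock: 23.75
eef_pos: [595.2, 12.4, 123.5]
eef_rot: [3.142, 0.0, 1.578]
wrist_force: [-0.4, -0.3, 0.5]
finger_gap: 77.1
finger_force: 0.0
```

Emit:
{"method": "arm_command", "body": {"targets": [{"hand":1,"x":0,"y":0,"z":0.025,"yaw":0},{"hand":1,"x":0,"y":0,"z":0.025,"yaw":0},{"hand":1,"x":0,"y":0,"z":0.025,"yaw":0},{"hand":1,"x":0,"y":0,"z":0,"yaw":0},{"hand":1,"x":0,"y":0,"z":0,"yaw":0}]}}

```text
clock: 24.25
eef_pos: [595.4, 12.2, 49.0]
eef_rot: [-3.142, -0.0, 1.578]
wrist_force: [-0.3, 0.0, -0.2]
finger_gap: 94.1
finger_force: 0.0
```

Emit:
{"method": "arm_command", "body": {"targets": [{"hand":-1,"x":0,"y":0,"z":0,"yaw":0},{"hand":-1,"x":0,"y":0,"z":0,"yaw":0},{"hand":-1,"x":0,"y":0,"z":0,"yaw":0},{"hand":-1,"x":0,"y":0,"z":0,"yaw":0},{"hand":-1,"x":0,"y":0,"z":0,"yaw":0},{"hand":-1,"x":0,"y":0,"z":0,"yaw":0},{"hand":-1,"x":0,"y":0,"z":0,"yaw":0},{"hand":-1,"x":0,"y":0,"z":0,"yaw":0}]}}

```text
clock: 25.05
eef_pos: [595.3, 12.2, 48.6]
eef_rot: [3.141, -0.0, 1.578]
wrist_force: [-0.4, 0.5, 2.5]
finger_gap: 56.1
finger_force: 20.0
```

Emit:
{"method": "arm_command", "body": {"targets": [{"hand":-1,"x":0,"y":0,"z":-0.005,"yaw":0},{"hand":-1,"x":0,"y":0,"z":-0.01,"yaw":0},{"hand":-1,"x":0,"y":0,"z":-0.02,"yaw":0},{"hand":-1,"x":0,"y":0,"z":-0.03,"yaw":0},{"hand":-1,"x":0,"y":0,"z":-0.03,"yaw":0},{"hand":-1,"x":0,"y":0,"z":-0.03,"yaw":0},{"hand":-1,"x":0,"y":0,"z":0,"yaw":0}]}}

```text
clock: 25.75
eef_pos: [596.7, 12.2, 178.6]
eef_rot: [3.134, 0.0, 1.578]
wrist_force: [1.4, 0.5, -1.1]
finger_gap: 55.8
finger_force: 20.0
```

Emit:
{"method": "arm_command", "body": {"targets": [{"hand":-1,"x":-0.0375,"y":-0.009,"z":0,"yaw":0},{"hand":-1,"x":-0.0375,"y":-0.009,"z":0,"yaw":0},{"hand":-1,"x":-0.0375,"y":-0.009,"z":0,"yaw":0},{"hand":-1,"x":-0.0375,"y":-0.009,"z":0,"yaw":0},{"hand":-1,"x":-0.0375,"y":-0.009,"z":0,"yaw":0},{"hand":-1,"x":-0.0375,"y":-0.009,"z":0,"yaw":0},{"hand":-1,"x":-0.0375,"y":-0.009,"z":0,"yaw":0},{"hand":-1,"x":-0.0375,"y":-0.009,"z":0,"yaw":0},{"hand":-1,"x":-0.0375,"y":-0.009,"z":0,"yaw":0},{"hand":-1,"x":0,"y":0,"z":0,"yaw":0}]}}

```text
clock: 26.75
eef_pos: [514.9, -329.5, 172.9]
eef_rot: [-3.141, 0.0, 1.574]
wrist_force: [0.0, 0.4, -0.6]
finger_gap: 55.8
finger_force: 20.0
```

Emit:
{"method": "arm_command", "body": {"targets": [{"hand":-1,"x":0,"y":0,"z":0.03,"yaw":0},{"hand":-1,"x":0,"y":0,"z":0.03,"yaw":0},{"hand":-1,"x":0,"y":0,"z":0.03,"yaw":0},{"hand":-1,"x":0,"y":0,"z":0.02,"yaw":0},{"hand":-1,"x":0,"y":0,"z":0.01,"yaw":0},{"hand":-1,"x":0,"y":0,"z":0,"yaw":0},{"hand":-1,"x":0,"y":0,"z":0,"yaw":0}]}}

```text
clock: 27.45
eef_pos: [517.0, -325.9, 54.5]
eef_rot: [3.141, 0.001, 1.578]
wrist_force: [0.5, 0.3, -1.0]
finger_gap: 55.9
finger_force: 20.0
```

Emit:
{"method": "arm_command", "body": {"targets": [{"hand":-1,"x":0,"y":0,"z":0.006,"yaw":0},{"hand":-1,"x":0,"y":0,"z":0.003,"yaw":0},{"hand":-1,"x":0,"y":0,"z":0.001,"yaw":0},{"hand":-1,"x":0,"y":0,"z":0,"yaw":0},{"hand":-1,"x":0,"y":0,"z":0,"yaw":0}]}}

```text
clock: 27.95
eef_pos: [516.6, -325.9, 43.6]
eef_rot: [3.141, 0.0, 1.578]
wrist_force: [0.3, 0.4, -0.2]
finger_gap: 56.1
finger_force: 20.0
```

Emit:
{"method": "arm_command", "body": {"targets": [{"hand":-1,"x":0,"y":0,"z":0.0006,"yaw":0},{"hand":-1,"x":0,"y":0,"z":0,"yaw":0},{"hand":-1,"x":0,"y":0,"z":0,"yaw":0}]}}

```text
clock: 28.25
eef_pos: [516.7, -326.0, 43.6]
eef_rot: [3.141, 0.0, 1.578]
wrist_force: [-2.3, 2.2, 6.7]
finger_gap: 56.0
finger_force: 20.0
```

Emit:
{"method": "arm_command", "body": {"targets": [{"hand":1,"x":0,"y":0,"z":0,"yaw":0},{"hand":1,"x":0,"y":0,"z":0,"yaw":0},{"hand":1,"x":0,"y":0,"z":0,"yaw":0},{"hand":1,"x":0,"y":0,"z":0,"yaw":0},{"hand":1,"x":0,"y":0,"z":-0.01,"yaw":0},{"hand":1,"x":0,"y":0,"z":-0.04,"yaw":0},{"hand":1,"x":0,"y":0,"z":-0.05,"yaw":0},{"hand":1,"x":0,"y":0,"z":-0.05,"yaw":0},{"hand":1,"x":0,"y":0,"z":0,"yaw":0},{"hand":1,"x":0,"y":0,"z":0,"yaw":0}]}}

```text
clock: 29.25
eef_pos: [516.8, -326.0, 194.3]
eef_rot: [3.14, 0.002, 1.578]
wrist_force: [0.5, 0.6, -0.8]
finger_gap: 94.1
finger_force: 0.0
```

Run:
```python
from h import *
t=camera("top")[:,:,::-1];cv2.imwrite("pics/t6.png",t)
cv2.imwrite("pics/t6b.png",cv2.resize(t[125:245,200:390],(792,500),interpolation=cv2.INTER_CUBIC))
```

```text
(no output)
```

View pics/t6b.png

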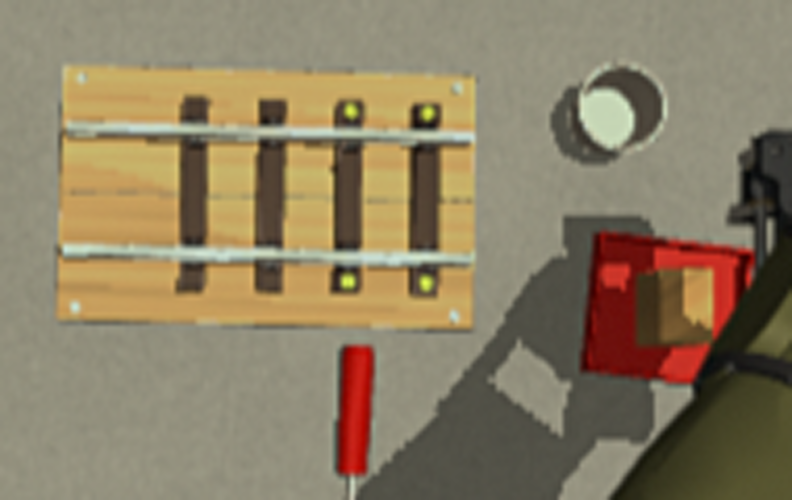

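The four sleepers are evenly spaced (columns 193, 270, 348 and 425 at row 200). The block stands in the tray at (675,305), and the pot and screwdriver are where they were. Handing in.

```bash
python3 -c "
from cell import manip
print(manip.sign_off())"
```

```text
the job is handed in; nothing more can be done
None
```

The job is handed in, with no verdict returned: both loose sleepers were pushed snug to the block at about 60 mm spacing, the block stands released in the red tray, and the pot, screwdriver and jar were not touched, though the jar was out of the last picture.

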